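# Spring check of a tilting mirror mount

### The arm

A 6-joint arm with a two-finger parallel gripper is mounted at the origin on a cart in front of the work surface, level with it; the furniture and walls round the work are solid. World frame = base frame: x ahead of the robot, y to its left, z up, the work surface at z = 0. Lengths are in m, angles in rad, forces in N, time in s.
With the tool pointing down it reaches from about 0.425 to 0.925 m from the base axis. Payload 12.5 kg.
Tool frame: the origin (TCP) lies between the finger pads; the fingertips stand 17 mm ahead of it and the grasp point (between the pads) lies 2 mm behind it; z points along the fingers, x is the direction in which the jaws open and shut, and the axes are right-handed (so a half turn about z gives the same grasp; the last joint's range is limited). The gripper opens to 85 mm and grips with 20 to 120 N. Pads are 22 mm wide; open, the fingers measure 114 mm over their backs; the gripper's body (76 mm by 85 mm) begins 54 mm behind the grasp point. The pads swing forward as they close: fully open they stand 13 mm farther back than shut.
Start: joints at [-1.316, 0.491, 1.559, -0, 1.092, -0.106], TCP at [0.221, -0.585, 0.248] pointing down, gripper open.
Joint ranges: [-3.1, 3.1], [-0.84, 2.19], [0.05, 2.79], [-1.13, 4.28], [0.06, 2.93], [-2.69, 2.69]. Speed limits (rad/s): [2.22, 2.22, 2.79, 3.14, 3.14, 3.14].

### API

Orientations are given as a rotation vector (axis times angle).
In Python, from station import arm gives the robot as it stands.
- The arm moves only by the tool move_arm, never from a script. Its argument "plan" is a list of rows, each a list of 3 entries, a list of its own where there are three numbers: the shift along the tool's x, y, z as a fraction of full scale, then the turn, a rotation vector about the tool's x, y, z as a fraction of full scale, then the gripper's target within -1 to 1 (shut at 1, half-way at 0, fully open at -1). A call has 1 to 5 rows; each row shifts and turns the commanded pose from where the row before left it, along the tool's axes as they then stand; what a row does not reach is not made up. Full scale, the value 1, is 0.3 m for a shift and 60 degrees for a turn. A row lasts 1/10 s, in which the tool goes at most 50 mm and 8.59 degrees, less where a joint would pass 70% of its speed; a pose out of reach is approached as far as the arm can. A call with a number of a shift or a turn outside -1 to 1 is refused whole. A call with a gripper value outside its range is refused whole. The fingers move at their own pace and stop on an object; the grip force is fixed at half the most. Time passes only in rows, so rows that do not move let the fingers close. It gives the time, the measured TCP pose, the force and the opening at its end, in the units of the state.
- arm.get_state(): the state, without advancing time (a new reading comes with each control period).
- arm.capture(name): name is "scene" or "top" or "wrist"; returns the picture (480x640x3 uint8, red, green, blue); there is no depth.
- arm.camera_info(name): a dict with "fx", "fy", "cx", "cy" (pixels), "extrinsics" (4x4, takes a point from camera to world coordinates). Camera axes: x right, y up, looking along -z (the intrinsics and any distortion apply to the point x, -y, -z); pixel columns grow to the right and rows downward; lengths in m; the calibration is good to about 2 mm. The wrist camera is an equidistant fisheye: a pixel r from the principal point sees the ray r / f radians off the axis. A picture is of the moment at which its call begins: read the wrist's pose just before it. camera_info takes no time and is no camera call; for the wrist camera it gives the pose at the moment of the call.
- arm.sign_off(): hands the job in, once; it reports no verdict.
The state is a dict: "time_s": time; "joint_positions": joint angles; "dq": joint speeds; "joint_efforts": joint torques, N m; "tcp_pos": TCP position; "tcp_rot": TCP orientation; "contact_force": force on the tool from outside, world axes, zero at the start; "ft_torque": the same for the moment, N m; "grip_width": finger opening in m.
Only numpy, scipy, OpenCV 4.12 (cv2) and the standard library are available. Lean on these libraries where they do the work, as an engineer would, in place of code of your own. Each camera call takes 0.05 s, during which the arm holds its last target.

### The job

Check the springs of the mirror mount: press the left pad down with a fingertip until the left pointer is level with the mark on its index tab, keep it there for about a second, and let go so that the plate springs back level; then do the same with the right pad. Do not drive a pointer well past its mark, do not touch the mirror, do not shift the index tabs, and do not lift or shove the mount or disturb the things around it.

Things in the scene. Friction and masses are not known exactly. Their poses are not given: they have to be found in the camera images.
- mount: The base of a bench-top tilting mirror mount, a loose dark steel plate 115 x 330 x 14 mm on rubber feet, 0.95 kg with a plain aluminium tilt plate on top. Origin: centre of its underside. Its x points away from the robot, y to the left along its length, z up. On it stand two hinge blocks (top z 64 mm, at x -47 and +47, y 0) and at each end a white scale plate 36 mm wide (y 123 to 159 mm either side, x -26 to -22 mm, top z 68 mm). Stays where it is; only the pads are pressed.
- tilt_plate (a joint): Tilt of the aluminium plate (78 x 206 x 8 mm) about an axis along the mount's x, at z 56 mm, y 0. rad: 0 = level (rest), positive = left end down, negative = right end down, stops at +-0.26. Springs of 3 N m/rad centre it, so a pad needs about 35 N per rad of tilt (2 to 8 N for the work, about 0.4 N per mm at the pad); well damped, returns level in well under a second.
- mirror: Round flat mirror in a dark ring, 58 mm across, 8 mm thick, lying in the middle of the tilt plate (top 12 mm above the hinge axis). Origin: centre of its underside. Must not be touched.
- pad_left (a point): Centre of the top face of the left (the robot's left, +y at yaw 0) press pad, a black disc 28 mm across on a short stud at the robot-side corner of the tilt plate; 85 mm from the tilt axis along the mount's y and 18 mm to the robot's side of its middle; top 76 mm above the work surface when level. Moves with the plate; pressing it straight down by 1 mm lowers the pointer by about 1.5 mm.
- pointer_left (a point): Tip of the black needle pointer at the left end of the tilt plate, 128 mm from the tilt axis, in front of the white scale; 56 mm above the work surface when level. Moves with the plate.
- mark_left (a point): The mark: pointed inner tip of the dark index tab (22 x 18 x 10 mm, small thumb screw on its front) clamped on the left scale just outside the pointer tip. The pointer is on the mark when both are at the same height.
- tab_left (a joint): Setting of the left index tab, m: how far the mark lies below the pointer's rest height (12 to 26 mm, different each time and on each side). Held by 15 N friction; leave it alone.
- pad_right (a point): Centre of the top face of the right (the robot's right, -y at yaw 0) press pad, a black disc 28 mm across on a short stud at the robot-side corner of the tilt plate; 85 mm from the tilt axis along the mount's y and 18 mm to the robot's side of its middle; top 76 mm above the work surface when level. Moves with the plate; pressing it straight down by 1 mm lowers the pointer by about 1.5 mm.
- pointer_right (a point): Tip of the black needle pointer at the right end of the tilt plate, 128 mm from the tilt axis, in front of the white scale; 56 mm above the work surface when level. Moves with the plate.
- mark_right (a point): The mark: pointed inner tip of the dark index tab (22 x 18 x 10 mm, small thumb screw on its front) clamped on the right scale just outside the pointer tip. The pointer is on the mark when both are at the same height.
- tab_right (a joint): Setting of the right index tab, m: how far the mark lies below the pointer's rest height (12 to 26 mm, different each time and on each side). Held by 15 N friction; leave it alone.
- bottle: White screw-cap bottle, 54 mm across, 109 mm tall, standing behind the mount. Origin: centre of underside. Bystander.
- vial: Amber vial with black cap, 22 mm across, 70 mm tall, standing behind the mount. Origin: centre of underside. Bystander.
- the_tweezers: Steel tweezers, 110 x 10 x 8 mm, lying in front of the mount. Origin: centre of underside, x along the length. Bystander.

How it is judged:
On the way, in this order (a step that is already met when the one before it is completed fails the run):
1. left pointer held level with its mark (within 3 mm for 0.5 s) (z of pointer_left in the frame of mark_left between -0.003 and 0.003 m), for 0.5 s.
2. left pad let go, plate sprung back level (value of joint tilt_plate between -0.02 and 0.02 rad and contact force between each of the fingers, the arm and mount below 0.1 N), for 0.2 s.
3. right pointer held level with its mark (within 3 mm for 0.5 s) (z of pointer_right in the frame of mark_right between -0.003 and 0.003 m), for 0.5 s.
At the end, for the whole second after the job is handed in: Both pads were pressed to their marks in turn; the plate is let go, level within 0.02 rad and still; the mount stands within 12 mm of where it was, bottle and vial upright, and bottle, vial and tweezers within 30 mm of where they were (all of step 2 and velocity of joint tilt_plate between -0.05 and 0.05 rad/s and distance of mount from where it was at the start of the episode below 0.012 m and angle between mount's own z axis and vertical below 0.05 rad and angle between each of bottle, vial's own z axis and vertical below 0.2 rad and distance of each of bottle, vial, the_tweezers from where it was at the start of the episode below 0.03 m); the robot touches nothing.
It fails at once if a pointer driven more than 8 mm past its mark (z of pointer_left in the frame of mark_left below -0.008 m or z of pointer_right in the frame of mark_right below -0.008 m).
It fails at once if mirror touched (contact force between any of the fingers, the arm and mirror above 0.3 N).
It fails at once if mount lifted, tipped or shoved (height (world z) of mount above 0.006 m or angle between mount's own z axis and vertical above 0.06 rad or distance of mount from where it was at the start of the episode above 0.012 m).
It fails at once if an index tab shifted by more than 12 mm (distance of any of mark_left, mark_right from where it was at the start of the episode above 0.012 m).
It fails at once if bottle, vial or tweezers disturbed (distance of any of bottle, vial, the_tweezers from where it was at the start of the episode above 0.03 m or angle between any of bottle, vial's own z axis and vertical above 0.3 rad).
It also fails if it takes over 48 s, if anything falls off the work surface, if the arm or the gripper's body presses on something with over 40 N, if the wrist force passes 120 N, or if a joint passes its speed limit or range.

## Working session

There is one attempt and no reset: what is moved stays moved. The work goes in short steps, Python scripts to look and compute and a tool call to move; the robot and the scene stay as the last step left them, time stands still between calls to the robot, and variables do not carry over. Pictures are saved under pics/ and viewed, and the job is handed in when it is done.

Besides the shell and the picture viewer there is one more tool, called after ">>>" by a JSON object that holds its "method" and its "body". move_arm: Moves the arm, as the interface text tells. Its arguments: {"type":"object","properties":{"plan":{"type":"array","items":{"type":"array"}}},"required":["plan"]}

```bash
mkdir -p pics; ls; python3 - <<'E'
from station import arm
import cv2
s=arm.get_state();print(s)
for n in("scene","top","wrist"):
    i=arm.camera_info(n);print(n,i)
    cv2.imwrite(f"pics/{n}0.png",arm.capture(n)[:,:,::-1])
E
```

```text
pics
{'time_s': 0.0, 'joint_positions': array([-1.31560991e+00,  4.91549414e-01,  1.55949231e+00, -1.46153679e-05,
        1.09169049e+00, -1.05597838e-01]), 'dq': array([ 0.00080334, -0.00021772, -0.00029297,  0.00223266,  0.00106742,
        0.00195732]), 'joint_efforts': array([-3.18929953e-03, -6.18458533e+01, -2.61597884e+01, -1.06943010e-04,
        4.02358113e-03,  1.43561675e-06]), 'tcp_pos': array([ 0.22059253, -0.5845362 ,  0.24771927]), 'tcp_rot': array([-2.58335823e+00,  1.78640829e+00,  1.36974963e-03]), 'contact_force': array([-0.19641354, -0.52148359, -0.31707914]), 'ft_torque': array([-6.61670868e-05, -7.84555290e-02,  8.12287329e-02]), 'grip_width': 0.08536632601766574}
scene {'fx': 515.2144289351168, 'fy': 515.2144289351168, 'cx': 316.6074295566378, 'cy': 241.86096511915594, 'extrinsics': array([[-0.65581881,  0.49486954, -0.57009283,  0.0465998 ],
       [-0.75468687, -0.41107623,  0.51133557,  0.55256029],
       [ 0.01869279,  0.76558505,  0.64306306,  0.61633788],
       [ 0.        ,  0.        ,  0.        ,  1.        ]])}
top {'fx': 455.73927314592976, 'fy':
[... 193 characters left out ...]
1,  1.59246645e-03,  1.26002573e-02,
         1.06387907e-01],
       [ 1.26971431e-02,  1.02569874e-01,  9.94644762e-01,
         9.35440551e-01],
       [ 0.00000000e+00,  0.00000000e+00,  0.00000000e+00,
         1.00000000e+00]])}
wrist {'fx': 371.64829954431775, 'fy': 371.64829954431775, 'cx': 320.37687645104876, 'cy': 235.7578545747065, 'extrinsics': array([[ 3.53171291e-01,  9.03108535e-01,  2.44264229e-01,
         2.83015568e-01],
       [-9.35558627e-01,  3.41007081e-01,  9.18924683e-02,
        -5.61005410e-01],
       [-3.06959285e-04, -2.60977288e-01,  9.65344892e-01,
         3.72297107e-01],
       [ 0.00000000e+00,  0.00000000e+00,  0.00000000e+00,
         1.00000000e+00]])}
```

View pics/scene0.png

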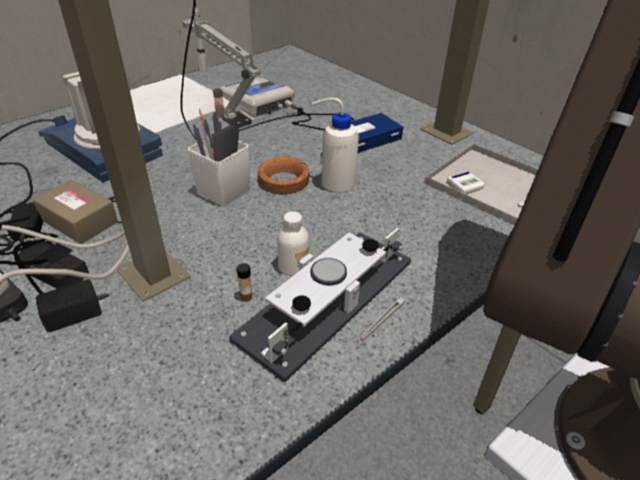

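View pics/top0.png

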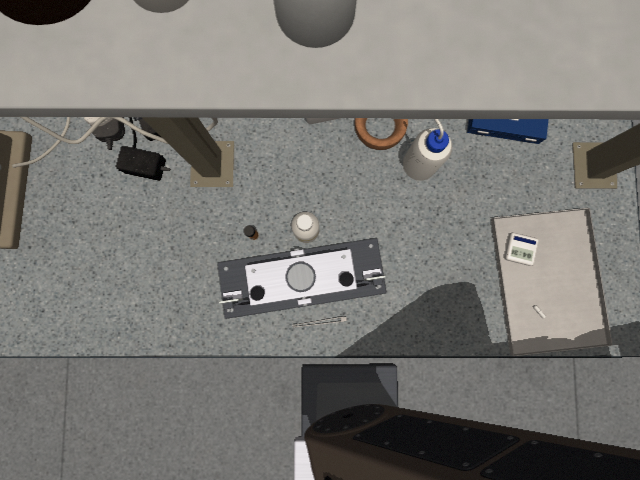

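View pics/wrist0.png

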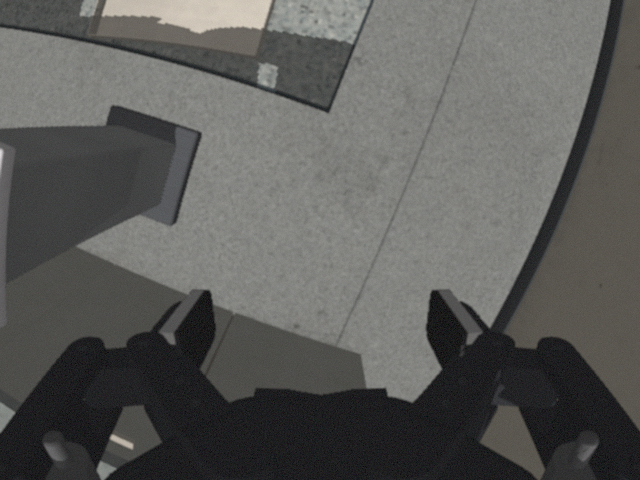

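The mount is yawed slightly. In the top view the left pad is at about (257,293), the right pad at (346,279) and the mirror at (300,277). Next I'll measure these more precisely.

```bash
cat > h.py <<'E'
import numpy as np, cv2
from scipy.spatial.transform import Rotation as R
def ray(i,u,v,fish=False):
    x=(u-i['cx'])/i['fx'];y=(v-i['cy'])/i['fy']
    if fish:
        r=np.hypot(x,y);k=np.tan(r)/r if r>1e-9 else 1;x*=k;y*=k
    E=np.array(i['extrinsics']);d=E[:3,:3]@np.array([x,-y,-1]);return E[:3,3],d/np.linalg.norm(d)
def onz(i,u,v,z,fish=False):
    o,d=ray(i,u,v,fish);return o+d*(z-o[2])/d[2]
def proj(i,P,fish=False):
    E=np.array(i['extrinsics']);p=E[:3,:3].T@(np.asarray(P)-E[:3,3]);x,y,z=p[0],-p[1],-p[2]
    if fish:
        r=np.hypot(x,y);t=np.arctan2(r,z);x,y=x/r*t,y/r*t
    else:x,y=x/z,y/z
    return np.array([i['cx']+i['fx']*x,i['cy']+i['fy']*y])
def tri(rays):
    A=0;b=0
    for o,d in rays:
        M=np.eye(3)-np.outer(d,d);A=A+M;b=b+M@o
    p=np.linalg.solve(A,b);return p,[np.linalg.norm(np.cross(p-o,d)) for o,d in rays]
E
python3 - <<'E'
from h import *
from station import arm
i=arm.camera_info("top")
im=cv2.imread("pics/top0.png")
g=cv2.cvtColor(im,cv2.COLOR_BGR2GRAY)
def blob(u,v,z,r=9):
    m=np.zeros_like(g);w=(g[v-r:v+r+1,u-r:u+r+1]<60).astype(np.uint8)
    n,l,st,c=cv2.connectedComponentsWithStats(w)
    k=1+np.argmax(st[1:,4]);p=c[k]+[u-r,v-r];print(st[k],p,onz(i,*p,z));return onz(i,*p,z)
L=blob(257,293,.076);Rr=blob(346,279,.076)
print("yaw",np.arctan2(-(L-Rr)[0],(L-Rr)[1]),np.linalg.norm(L-Rr),(L+Rr)/2)
for p in((300,277),):print("mirror",onz(i,*p,.068))
c=cv2.resize(im[225:335,205:400],None,fx=4,fy=4,interpolation=cv2.INTER_CUBIC);cv2.imwrite("pics/topc.png",c)
s=cv2.imread("pics/scene0.png")[225:380,220:420];cv2.imwrite("pics/scc.png",cv2.resize(s,None,fx=3.8,fy=3.8,interpolation=cv2.INTER_CUBIC))
E
```

```text
[  3   2  13  14 147] [256.95238095 292.74829932] [0.4376589  0.22433942 0.076     ]
[  2   2  14  14 152] [345.79605263 278.61184211] [0.46416698 0.05781076 0.076     ]
yaw 0.1578558878518808 0.16862524014714458 [0.45091294 0.14107509 0.076     ]
mirror [0.46738902 0.14433665 0.068     ]
```

View pics/topc.png

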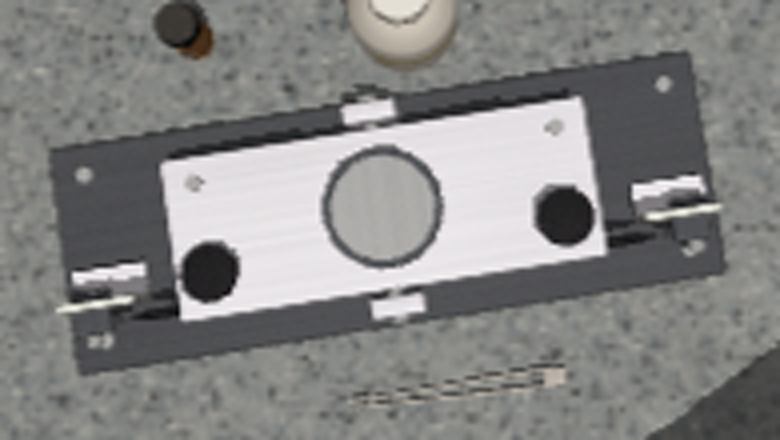

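View pics/scc.png

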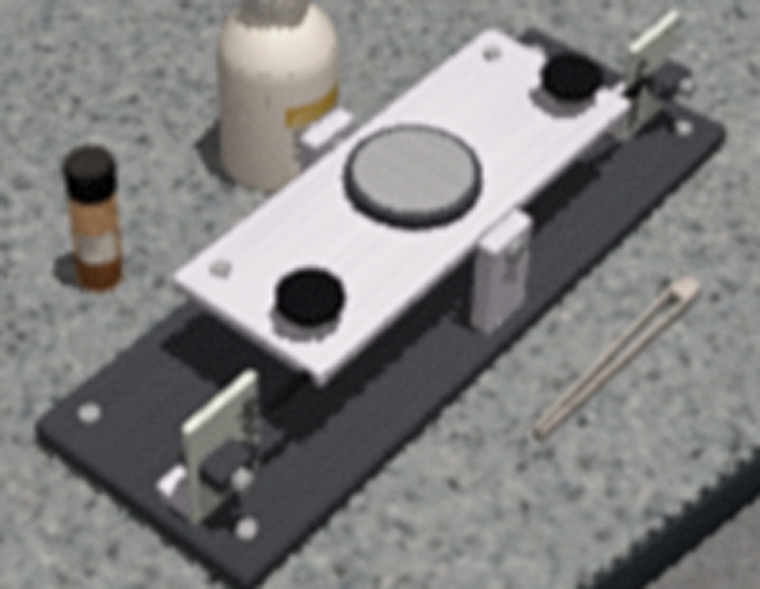

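```bash
cat > plan.py <<'E'
from h import *
# waypoints (az, radius, z, yaw rotation) interpolated
def rows(poses,step_p=.047,step_r=.145):
    """poses list of (p,R) knots -> per-row fractions"""
    out=[]
    for (p,r),(p2,r2) in zip(poses[:-1],poses[1:]):
        out.append((p,r,p2,r2))
    res=[]
    for p,r,p2,r2 in out:
        dp=r.as_matrix().T@(p2-p);dr=(r.inv()*r2).as_rotvec()
        res.append([[round(float(x)/.3,3) for x in dp],[round(float(x)/(np.pi/3),3) for x in dr]])
    return res
E
python3 - <<'E'
from plan import *
from station import arm
s=arm.get_state();p0=s['tcp_pos'];R0=R.from_rotvec(s['tcp_rot'])
yaw=.158;c,sn=np.cos(yaw),np.sin(yaw)
RT=R.from_matrix(np.array([[-sn,c,0],[c,sn,0],[0,0,-1]]))
T=np.array([.4509,.1411,.2])
a0,a1=np.arctan2(p0[1],p0[0]),np.arctan2(T[1],T[0]);r0,r1=np.hypot(*p0[:2]),np.hypot(*T[:2])
N=26;k=[]
b0=np.arctan2(.353,.936)
for j in range(N+1):
    t=j/N;a=a0+(a1-a0)*t;r=r0+(r1-r0)*t;ang=(np.pi+yaw-b0)*t
    k.append((np.array([r*np.cos(a),r*np.sin(a),p0[2]+(T[2]-p0[2])*t]),R.from_euler('z',ang)*R0))
for j,q in enumerate(rows(k)):print(j,q)
E
```

```text
0 [[-0.023, -0.12, 0.006], [-0.0, -0.0, -0.108]]
1 [[-0.016, -0.12, 0.006], [-0.0, -0.0, -0.108]]
2 [[-0.01, -0.12, 0.006], [-0.0, -0.0, -0.108]]
3 [[-0.004, -0.119, 0.006], [-0.0, -0.0, -0.108]]
4 [[0.003, -0.118, 0.006], [-0.0, -0.0, -0.108]]
5 [[0.009, -0.116, 0.006], [-0.0, -0.0, -0.108]]
6 [[0.015, -0.115, 0.006], [-0.0, -0.0, -0.108]]
7 [[0.021, -0.112, 0.006], [-0.0, -0.0, -0.108]]
8 [[0.027, -0.11, 0.006], [-0.0, -0.0, -0.108]]
9 [[0.032, -0.107, 0.006], [-0.0, -0.0, -0.108]]
10 [[0.037, -0.105, 0.006], [-0.0, -0.0, -0.108]]
11 [[0.042, -0.101, 0.006], [-0.0, -0.0, -0.108]]
12 [[0.047, -0.098, 0.006], [-0.0, -0.0, -0.108]]
13 [[0.052, -0.094, 0.006], [-0.0, -0.0, -0.108]]
14 [[0.056, -0.091, 0.006], [-0.0, -0.0, -0.108]]
15 [[0.06, -0.087, 0.006], [-0.0, -0.0, -0.108]]
16 [[0.064, -0.082, 0.006], [-0.0, -0.0, -0.108]]
17 [[0.067, -0.078, 0.006], [-0.0, -0.0, -0.108]]
18 [[0.071, -0.074, 0.006], [-0.0, -0.0, -0.108]]
19 [[0.074, -0.069, 0.006], [-0.0, -0.0, -0.108]]
20 [[0.076, -0.064, 0.006], [-0.0, -0.0, -0.108]]
21 [[0.079, -0.06, 0.006], [-0.0, -0.0, -0.108]]
22 [[0.081, -0.055, 0.006], [-0.0, -0.0, -0.108]]
23 [[0.083, -0.05, 0.006], [-0.0, -0.0, -0.108]]
24 [[0.084, -0.045, 0.006], [-0.0, -0.0, -0.108]]
25 [[0.085, -0.04, 0.006], [-0.0, -0.0, -0.108]]
```

>>> {"method": "move_arm", "body": {"plan": [[[-0.023, -0.12, 0], [0, 0, -0.108], 1], [[-0.016, -0.12, 0], [0, 0, -0.108], 1], [[-0.01, -0.12, 0], [0, 0, -0.108], 1], [[-0.004, -0.12, 0], [0, 0, -0.108], 1], [[0.003, -0.12, 0], [0, 0, -0.108], 1]]}}

```text
time_s: 0.65
tcp_pos: [0.3632, -0.4718, 0.2481]
tcp_rot: [-2.982, 0.988, 0.0]
contact_force: [1.2, -0.5, 0.5]
grip_width: 0.0121
```

>>> {"method": "move_arm", "body": {"plan": [[[0.009, -0.116, 0], [0, 0, -0.108], 1], [[0.015, -0.115, 0], [0, 0, -0.108], 1], [[0.021, -0.112, 0], [0, 0, -0.108], 1], [[0.027, -0.11, 0], [0, 0, -0.108], 1], [[0.032, -0.107, 0], [0, 0, -0.108], 1]]}}

```text
time_s: 1.15
tcp_pos: [0.4599, -0.331, 0.2481]
tcp_rot: [-3.139, 0.117, 0.0]
contact_force: [0.6, -0.2, -0.2]
grip_width: 0.0002
```

>>> {"method": "move_arm", "body": {"plan": [[[0.037, -0.105, 0], [0, 0, -0.108], 1], [[0.042, -0.101, 0], [0, 0, -0.108], 1], [[0.047, -0.098, 0], [0, 0, -0.108], 1], [[0.052, -0.094, 0], [0, 0, -0.108], 1], [[0.056, -0.09, 0], [0, 0, -0.108], 1]]}}

```text
time_s: 1.65
tcp_pos: [0.5078, -0.176, 0.2481]
tcp_rot: [-3.047, -0.764, 0.0]
contact_force: [-0.6, -0.2, 1.4]
grip_width: 0.0002
```

>>> {"method": "move_arm", "body": {"plan": [[[0.06, -0.087, 0], [0, 0, -0.108], 1], [[0.064, -0.082, 0], [0, 0, -0.108], 1], [[0.067, -0.078, 0], [0, 0, -0.108], 1], [[0.071, -0.074, 0], [0, 0, -0.108], 1], [[0.074, -0.069, 0], [0, 0, -0.108], 1]]}}

```text
time_s: 2.15
tcp_pos: [0.5075, -0.0218, 0.2481]
tcp_rot: [-2.713, -1.584, 0.0]
contact_force: [0.6, 0.1, -0.0]
grip_width: 0.0001
```

>>> {"method": "move_arm", "body": {"plan": [[[0.076, -0.064, 0.02], [0, 0, -0.108], 1], [[0.079, -0.06, 0.03], [0, 0, -0.108], 1], [[0.081, -0.055, 0.03], [0, 0, -0.108], 1], [[0.083, -0.05, 0.03], [0, 0, -0.108], 1], [[0.084, -0.045, 0.03], [0, 0, -0.108], 1]]}}

```text
time_s: 2.65
tcp_pos: [0.4638, 0.1175, 0.2059]
tcp_rot: [2.164, 2.278, -0.0]
contact_force: [0.4, -0.2, -0.6]
grip_width: 0.0
```

>>> {"method": "move_arm", "body": {"plan": [[[0.085, -0.04, 0.02], [0, 0, -0.108], 1], [[0, 0, 0], [0, 0, 0], 1], [[0, 0, 0], [0, 0, 0], 1]]}}

```text
time_s: 2.95
tcp_pos: [0.4511, 0.1416, 0.2003]
tcp_rot: [2.037, 2.392, -0.0]
contact_force: [0.3, 0.6, 0.7]
grip_width: 0.0005
```

```bash
cat > look.py <<'E'
import sys,json
from plan import *
from station import arm
def look(tag,n="wrist"):
    s=arm.get_state();i=arm.camera_info(n);im=arm.capture(n)[:,:,::-1].copy()
    cv2.imwrite(f"pics/{tag}.png",im);json.dump({k:np.asarray(v).tolist() for k,v in i.items() if k in('fx','fy','cx','cy','extrinsics')},open(f"pics/{tag}.json","w"))
    M=R.from_rotvec(s['tcp_rot']).as_matrix()
    print(round(s['time_s'],2),s['tcp_pos'].round(4),"rot",M.round(3).tolist(),"F",s['contact_force'].round(2),"w",round(s['grip_width'],4));return im,i
E
python3 -c "
from look import *
look('w1')"
```

```text
2.95 [0.4511 0.1416 0.2003] rot [[-0.159, 0.987, -0.0], [0.987, 0.159, -0.0], [-0.0, -0.0, -1.0]] F [0.26 0.59 0.66] w 0.0005
```

View pics/w1.png

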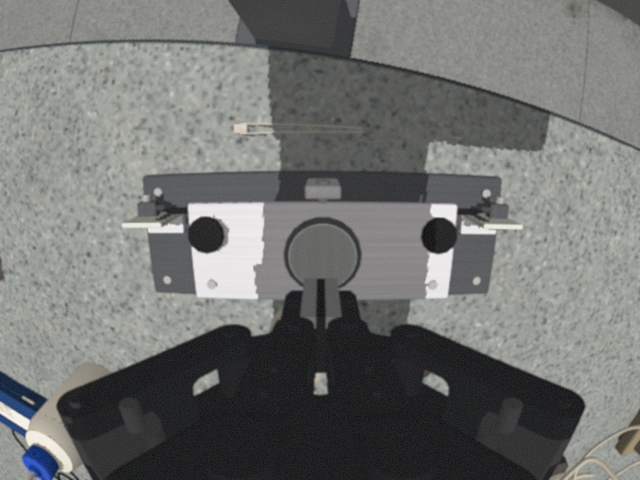

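The wrist view is aligned with the mount: left pad at (439,236), right pad at (206,235). The tabs stand out in front of the white scales at both ends. I'll refine the pad positions and hover over the left one.

```bash
cat > meas.py <<'E'
from plan import *
import json
def info(tag):
    i=json.load(open(f"pics/{tag}.json"));return i
def blob(tag,u,v,z,r=26,th=50):
    i=info(tag);g=cv2.imread(f"pics/{tag}.png",0);w=(g[v-r:v+r+1,u-r:u+r+1]<th).astype(np.uint8)
    w=cv2.morphologyEx(w,cv2.MORPH_OPEN,np.ones((9,9),np.uint8))
    n,l,st,c=cv2.connectedComponentsWithStats(w);k=1+np.argmax(st[1:,4]);p=c[k]+[u-r,v-r];q=onz(i,*p,z,True);print(st[k],p.round(1),q.round(4));return q
E
python3 - <<'E'
from meas import *
L=blob("w1",439,236,.076);Q=blob("w1",206,235,.076)
d=L-Q;yaw=np.arctan2(-d[0],d[1]);print("yaw",yaw,np.linalg.norm(d),(L+Q)/2)
im=cv2.imread("pics/w1.png")
a=cv2.resize(im[170:270,110:230],None,fx=3.3,fy=3.3,interpolation=cv2.INTER_CUBIC);b=cv2.resize(im[170:270,420:540],None,fx=3.3,fy=3.3,interpolation=cv2.INTER_CUBIC)
cv2.imwrite("pics/w1c.png",np.hstack([a,b]))
E
```

```text
[ 10   9  32  33 880] [438.4 235.2] [0.4392 0.2256 0.076 ]
[  9   9  34  33 906] [205.7 234.2] [0.4651 0.0608 0.076 ]
yaw 0.15592521492788355 0.1668095017432471 [0.45212039 0.14321285 0.076     ]
```

View pics/w1c.png

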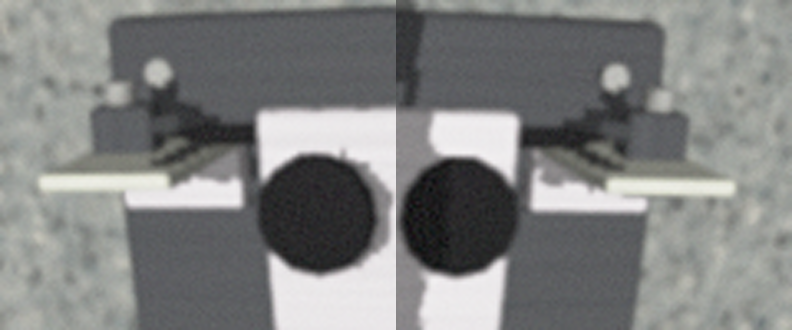

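>>> {"method": "move_arm", "body": {"plan": [[[0.1, 0.002, 0.04], [0, 0, 0], 1], [[0.1, 0.003, 0.1], [0, 0, 0], 1], [[0.083, 0, 0.1], [0, 0, 0], 1], [[0, 0, 0.043], [0, 0, 0], 1], [[0, 0, 0], [0, 0, 0], 1]]}}

```text
time_s: 3.5
tcp_pos: [0.4389, 0.2249, 0.1139]
tcp_rot: [-2.037, -2.39, 0.004]
contact_force: [-0.4, -0.4, -0.8]
grip_width: 0.0003
```

```bash
python3 - <<'E'
from look import *
im,i=look('w2')
cv2.imwrite("pics/w2c.png",cv2.resize(im[100:300,380:600],None,fx=3,fy=3,interpolation=cv2.INTER_CUBIC))
E
```

```text
3.5 [0.4389 0.2249 0.1139] rot [[-0.158, 0.987, -0.003], [0.987, 0.158, -0.001], [-0.001, -0.003, -1.0]] F [-0.45 -0.35 -0.79] w 0.0003
```

View pics/w2.png

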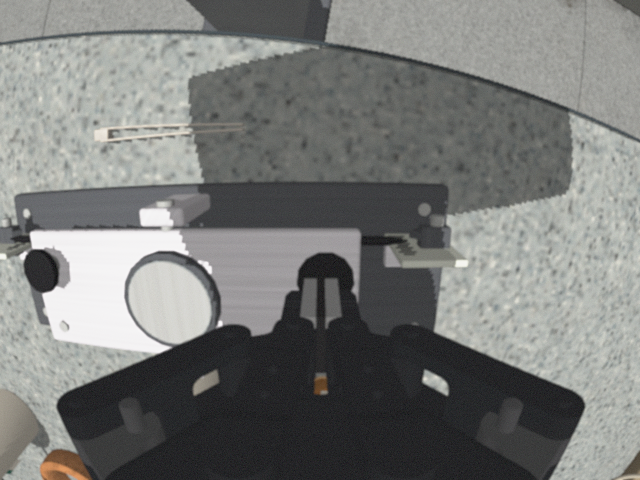

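View pics/w2c.png

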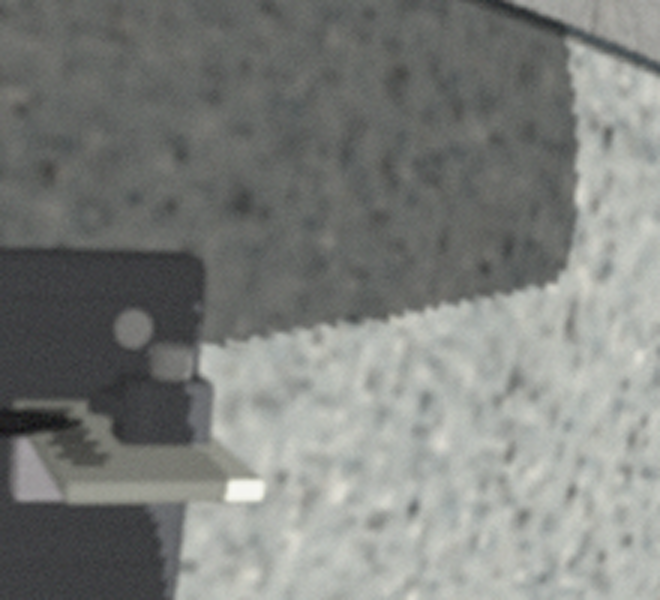

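The left pointer tip at about (403,240) and its tab at about (430,235) are visible, but too steep for judging height. I'll tilt the tool back so the camera gets a lower view.

>>> {"method": "move_arm", "body": {"plan": [[[0.1, 0, 0], [0, 0, 0], 1], [[0.0, 0, 0], [-0.13, 0, 0], 1], [[0, 0, 0], [-0.13, 0, 0], 1], [[0, 0, 0], [-0.13, 0, 0], 1], [[0, 0, 0], [0, 0, 0], 1]]}}

```text
time_s: 4.05
tcp_pos: [0.4374, 0.2489, 0.1165]
tcp_rot: [1.886, 2.196, 0.335]
contact_force: [-0.6, 0.2, 0.3]
grip_width: -0.0004
```

```bash
python3 - <<'E'
from look import *
im,i=look('w3')
s=arm.get_state();print(s['joint_positions'].round(3))
cv2.imwrite("pics/w3c.png",cv2.resize(im[130:300,280:500],None,fx=3.5,fy=3.5,interpolation=cv2.INTER_CUBIC))
E
```

```text
4.05 [0.4374 0.2489 0.1165] rot [[-0.147, 0.937, 0.317], [0.989, 0.147, 0.025], [-0.023, 0.317, -0.948]] F [-0.65  0.18  0.34] w -0.0004
[ 0.439  0.468  2.153 -0.474  0.244 -0.839]
```

View pics/w3.png

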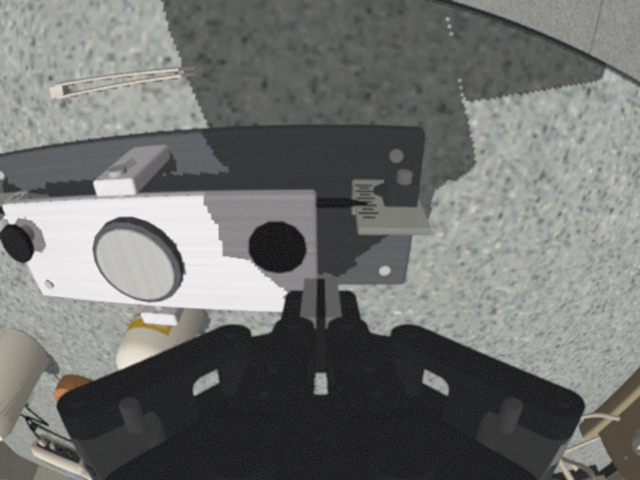

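View pics/w3c.png

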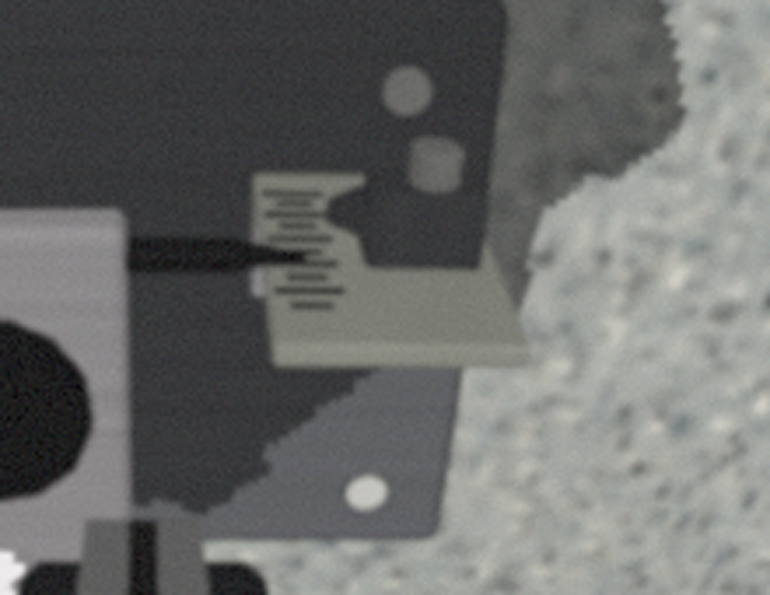

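Very clear view: pointer tip at about (367,204), mark tip at about (374,191), and the scale ticks are readable. Now I'll work out the heights.

```bash
cat > mark.py <<'E'
from meas import *
YAW=.156
def mf(): # mount frame rotation & origin
    c,s=np.cos(YAW),np.sin(YAW);M=np.array([[c,-s,0],[s,c,0],[0,0,1]])
    return M,np.array([.4521,.1432,0])+.018*M[:,0]
def ray_m(tag,u,v):
    M,o0=mf();o,d=ray(info(tag),u,v,True);return M.T@(o-o0),M.T@d
def height(tag,pt,mk):
    o,d=ray_m(tag,*pt);p=o+d*(.056-o[2])/d[2]
    o,d=ray_m(tag,*mk)
    print("pointer@z56",p.round(4))
    for x in(p[0],p[0]+.003,p[0]-.003):
        q=o+d*(x-o[0])/d[0];print("mark at x",round(x,4),q.round(4),"drop",round(.056-q[2],4))
E
python3 - <<'E'
from mark import *
height("w3",(367.1,203.7),(374.3,190.6))
M,o=mf()
for P in [(-.026,.123,.068),(-.022,.159,.068),(-.018,.085,.076),(-.026,.123,.014)]:print(P,proj(info("w3"),M@np.array(P)+o,True).round(1))
E
```

```text
pointer@z56 [-0.0319  0.1283  0.056 ]
mark at x -0.0319 [-0.0319  0.1332  0.0417] drop 0.0143
mark at x -0.0289 [-0.0289  0.1341  0.0358] drop 0.0202
mark at x -0.0349 [-0.0349  0.1324  0.0477] drop 0.0083
(-0.026, 0.123, 0.068) [357.3 227.1]
(-0.022, 0.159, 0.068) [431.  234.8]
(-0.018, 0.085, 0.076) [274.9 250.6]
(-0.026, 0.123, 0.014) [351.6 178.2]
```

```bash
python3 - <<'E'
import cv2,numpy as np
im=cv2.imread("pics/w3.png")[170:240,340:430]
im=np.clip(im.astype(float)*1.5,0,255).astype(np.uint8)
cv2.imwrite("pics/w3d.png",cv2.resize(im,None,fx=8,fy=8,interpolation=cv2.INTER_CUBIC))
E
```

```text
(no output)
```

View pics/w3d.png

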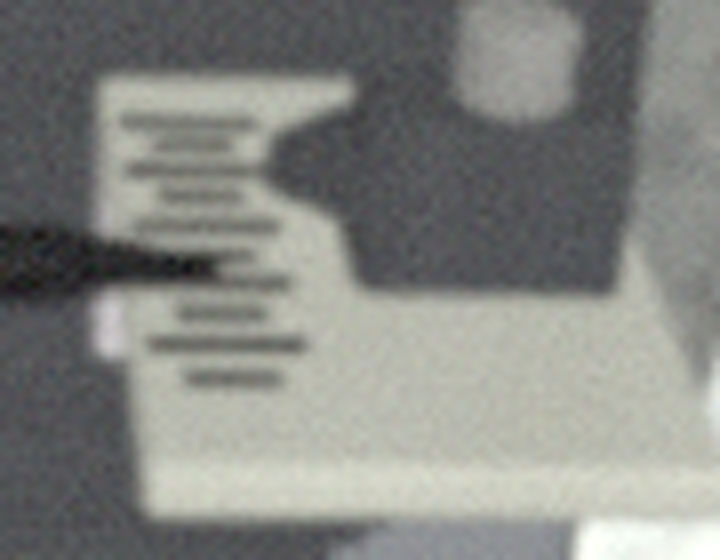

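```bash
python3 - <<'E'
from mark import *
o,d=ray_m("w3",340+400/8,170+292/8)
for x in(-.026,-.0255,-.028):print("tab top back",x,(o+d*(x-o[0])/d[0]).round(4))
for uv in[(150,160)]: pass
for lbl,v in(("v150",150),("v167",167),("v185",185)):
    o,d=ray_m("w3",340+266/8,170+v/8)
    for x in(-.036,-.031,-.026):print(lbl,x,(o+d*(x-o[0])/d[0]).round(4))
# ticks
for u,v in[(190,122),(195,170),(208,226),(255,282),(225,345)]:
    o,d=ray_m("w3",340+u/8,170+v/8);print("tick",(o+d*(-.026-o[0])/d[0]).round(4))
E
```

```text
tab top back -0.026 [-0.026   0.1411  0.0479]
tab top back -0.0255 [-0.0255  0.1413  0.047 ]
tab top back -0.028 [-0.028   0.1405  0.0515]
v150 -0.036 [-0.036   0.1318  0.0479]
v150 -0.031 [-0.031   0.1331  0.0378]
v150 -0.026 [-0.026   0.1345  0.0277]
v167 -0.036 [-0.036   0.1316  0.0503]
v167 -0.031 [-0.031   0.1329  0.0403]
v167 -0.026 [-0.026   0.1342  0.0304]
v185 -0.036 [-0.036   0.1313  0.0527]
v185 -0.031 [-0.031   0.1326  0.0429]
v185 -0.026 [-0.026   0.1339  0.0331]
tick [-0.026   0.1295  0.0234]
tick [-0.026   0.1292  0.031 ]
tick [-0.026   0.1294  0.0392]
tick [-0.026   0.1318  0.0469]
tick [-0.026   0.1292  0.055 ]
```

The estimates agree on the left mark lying about 15 mm down, with tab geometry giving 13.5–17 mm. I'll keep the tilt, since it gives a good view, and press with the fingertip edge. First I move just above the pad.

>>> {"method": "move_arm", "body": {"plan": [[[-0.071, 0.009, 0.004], [0, 0, 0], 1], [[0, -0.008, 0.025], [0, 0, 0], 1], [[0, -0.009, 0.025], [0, 0, 0], 1], [[0, 0, 0], [0, 0, 0], 1]]}}

```text
time_s: 4.5
tcp_pos: [0.4441, 0.2282, 0.0997]
tcp_rot: [1.888, 2.198, 0.332]
contact_force: [-0.2, 0.4, 0.1]
grip_width: -0.0002
```

```bash
python3 - <<'E'
from look import *
im,i=look('w4')
E
```

```text
4.5 [0.4441 0.2282 0.0997] rot [[-0.147, 0.938, 0.314], [0.989, 0.147, 0.025], [-0.022, 0.314, -0.949]] F [-0.19  0.36  0.12] w -0.0002
```

View pics/w4.png

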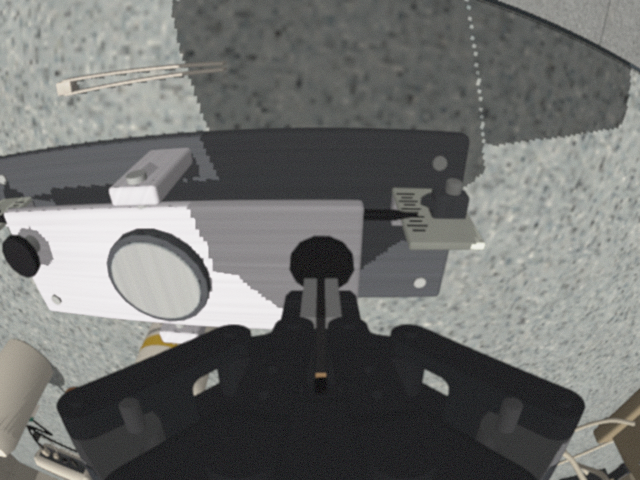

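Pointer tip is at about (416,214), mark tip at (423,202) and the fingertip edge at (321,280), with the pad centre at (321,262). I'll shift 5 mm toward the robot and descend gently.

>>> {"method": "move_arm", "body": {"plan": [[[0, -0.016, -0.005], [0, 0, 0], 1], [[0, -0.002, 0.006], [0, 0, 0], 1], [[0, -0.002, 0.006], [0, 0, 0], 1], [[0, -0.002, 0.006], [0, 0, 0], 1], [[0, -0.002, 0.006], [0, 0, 0], 1]]}}

```text
time_s: 5.05
tcp_pos: [0.4384, 0.2281, 0.092]
tcp_rot: [1.886, 2.199, 0.335]
contact_force: [-0.4, 1.3, 2.3]
grip_width: 0.0
```

>>> {"method": "move_arm", "body": {"plan": [[[0, -0.002, 0.006], [0, 0, 0], 1], [[0, -0.002, 0.006], [0, 0, 0], 1], [[0, 0, 0], [0, 0, 0], 1]]}}

```text
time_s: 5.35
tcp_pos: [0.4384, 0.228, 0.0882]
tcp_rot: [1.886, 2.199, 0.335]
contact_force: [-0.3, 1.7, 4.2]
grip_width: 0.0001
```

```bash
python3 - <<'E'
from look import *
im,i=look('w5')
c=np.clip(im[175:245,380:470].astype(float)*1.5,0,255).astype(np.uint8)
cv2.imwrite("pics/w5d.png",cv2.resize(c,None,fx=8,fy=8,interpolation=cv2.INTER_CUBIC))
E
```

```text
5.35 [0.4384 0.228  0.0882] rot [[-0.149, 0.937, 0.315], [0.989, 0.148, 0.027], [-0.022, 0.315, -0.949]] F [-0.32  1.66  4.25] w 0.0001
```

View pics/w5.png

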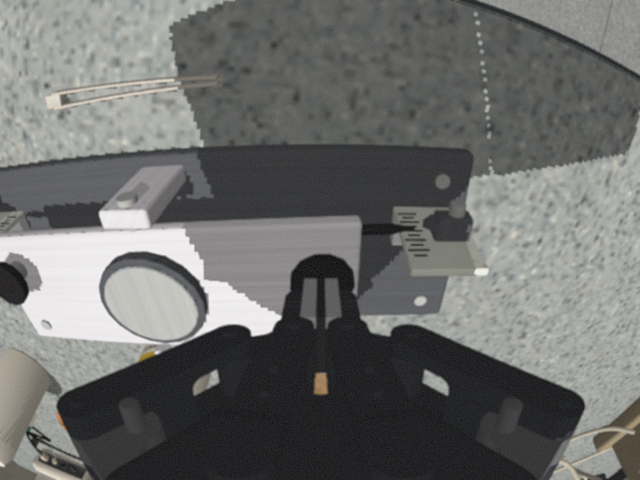

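View pics/w5d.png

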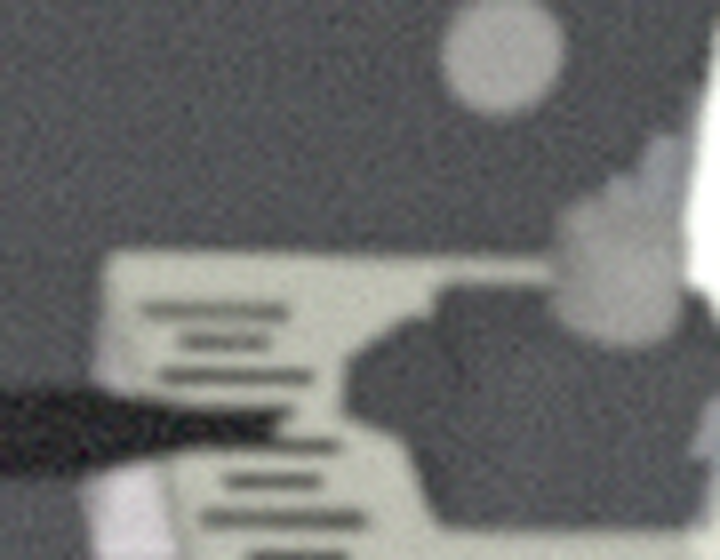

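```bash
cat >> mark.py <<'E'
def zat(tag,uv,x):
    o,d=ray_m(tag,*uv);return (o+d*(x-o[0])/d[0]).round(4)
E
python3 - <<'E'
from mark import *
for x in(-.0319,-.031):
    print(x,"ptr",zat("w5",(415,228.4),x),"mark",zat("w5",(423.1,223.1),x),"lo/hi",zat("w5",(423.1,175+355/8),x),zat("w5",(423.1,175+420/8),x), "ptr4",zat("w4",(416,214),x),"mark4",zat("w4",(423.5,202.3),x))
print("tabtop",zat("w5",(380+560/8,175+527/8),-.026))
# triangulate mark across w3,w4,w5
M,o0=mf()
for nm,obs in(("mark",[("w3",374.3,190.6),("w4",423.5,202.3),("w5",423.1,223.1)]),):
    p,e=tri([ray(info(t),u,v,True) for t,u,v in obs]);print(nm,(M.T@(p-o0)).round(4),np.round(e,4))
E
```

```text
-0.0319 ptr [-0.0319  0.128   0.046 ] mark [-0.0319  0.1329  0.0413] lo/hi [-0.0319  0.1336  0.0379] [-0.0319  0.132   0.0451] ptr4 [-0.0319  0.1277  0.0543] mark4 [-0.0319  0.1337  0.043 ]
-0.031 ptr [-0.031   0.1284  0.0445] mark [-0.031   0.1333  0.0398] lo/hi [-0.031   0.134   0.0364] [-0.031   0.1325  0.0437] ptr4 [-0.031   0.1281  0.0527] mark4 [-0.031   0.1342  0.0413]
tabtop [-0.026   0.1457  0.0472]
mark [-0.0316  0.1334  0.0414] [0.0002 0.0008 0.0006]
```

The mark triangulates to z = 41.4 mm (14.6 mm drop) and the pointer is now at about 46 mm. That leaves about 4.5 mm at the pointer, or about 2.5–3 mm at the pad.

>>> {"method": "move_arm", "body": {"plan": [[[0, -0.001, 0.004], [0, 0, 0], 1], [[0, -0.002, 0.004], [0, 0, 0], 1], [[0, 0, 0], [0, 0, 0], 1]]}}

```text
time_s: 5.7
tcp_pos: [0.4384, 0.2279, 0.0857]
tcp_rot: [1.886, 2.199, 0.335]
contact_force: [0.5, 4.8, 5.1]
grip_width: -0.0
```

```bash
python3 - <<'E'
from look import *
im,i=look('w6')
c=np.clip(im[175:245,380:470].astype(float)*1.5,0,255).astype(np.uint8)
cv2.imwrite("pics/w6d.png",cv2.resize(c,None,fx=8,fy=8,interpolation=cv2.INTER_CUBIC))
E
```

```text
5.7 [0.4384 0.2279 0.0857] rot [[-0.149, 0.937, 0.315], [0.989, 0.148, 0.027], [-0.022, 0.315, -0.949]] F [0.48 4.77 5.1 ] w -0.0
```

View pics/w6d.png

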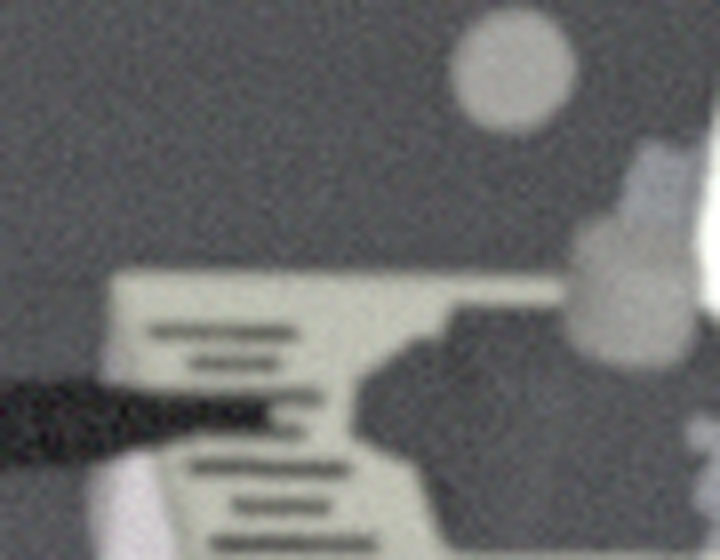

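```bash
python3 - <<'E'
from mark import *
x=-.0317
print(zat("w6",(414,226.9),x),zat("w6",(424.4,225.9),x),"tabtop",zat("w6",(380+600/8,175+553/8),-.026))
E
```

```text
[-0.0317  0.1278  0.0418] [-0.0317  0.133   0.0409] tabtop [-0.026   0.1474  0.0473]
```

The pointer is within about 1 mm of the mark. I'll nudge it 0.3 mm and hold for over a second.

>>> {"method": "move_arm", "body": {"plan": [[[0, 0, 0.001], [0, 0, 0], 1], [[0, 0, 0], [0, 0, 0], 1], [[0, 0, 0], [0, 0, 0], 1], [[0, 0, 0], [0, 0, 0], 1], [[0, 0, 0], [0, 0, 0], 1]]}}

```text
time_s: 6.25
tcp_pos: [0.4383, 0.2277, 0.0855]
tcp_rot: [1.886, 2.199, 0.334]
contact_force: [0.7, 3.9, 4.6]
grip_width: -0.0002
```

```bash
python3 - <<'E'
from look import *
im,i=look('w7')
c=np.clip(im[175:245,380:470].astype(float)*1.5,0,255).astype(np.uint8)
cv2.imwrite("pics/w7d.png",cv2.resize(c,None,fx=8,fy=8,interpolation=cv2.INTER_CUBIC))
E
```

```text
6.25 [0.4383 0.2277 0.0855] rot [[-0.149, 0.937, 0.315], [0.989, 0.148, 0.026], [-0.022, 0.315, -0.949]] F [0.66 3.94 4.58] w -0.0002
```

View pics/w7d.png

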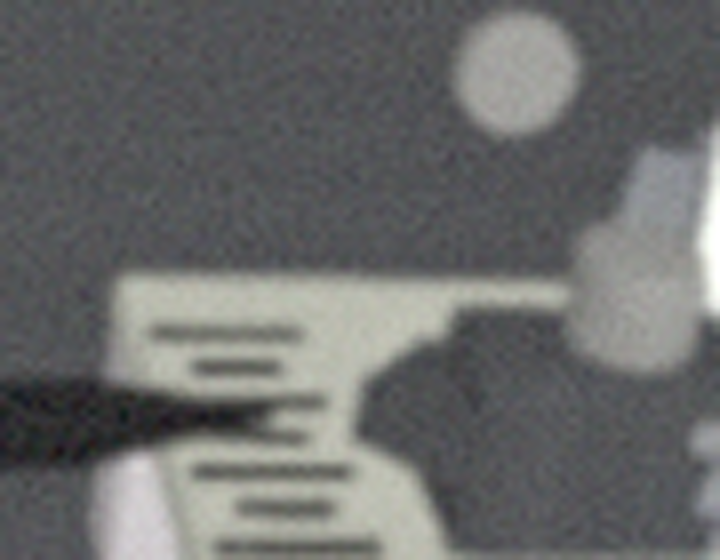

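>>> {"method": "move_arm", "body": {"plan": [[[0, 0, 0], [0, 0, 0], 1], [[0, 0, 0], [0, 0, 0], 1], [[0, 0, 0], [0, 0, 0], 1], [[0, 0, 0], [0, 0, 0], 1], [[0, 0, 0], [0, 0, 0], 1]]}}

```text
time_s: 6.8
tcp_pos: [0.4382, 0.2277, 0.0854]
tcp_rot: [1.886, 2.199, 0.334]
contact_force: [1.7, 3.8, 4.5]
grip_width: -0.0003
```

```bash
python3 - <<'E'
from look import *
im,i=look('s7','scene')
c=np.clip(im[300:375,230:330].astype(float)*1.3,0,255).astype(np.uint8)
cv2.imwrite("pics/s7d.png",cv2.resize(c,None,fx=7,fy=7,interpolation=cv2.INTER_CUBIC))
E
```

```text
6.8 [0.4382 0.2277 0.0854] rot [[-0.149, 0.938, 0.314], [0.989, 0.148, 0.026], [-0.022, 0.315, -0.949]] F [1.73 3.76 4.46] w -0.0003
```

View pics/s7d.png

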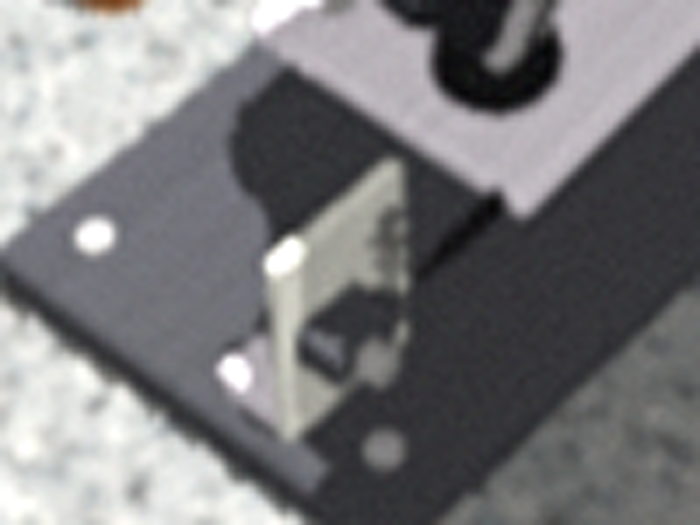

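The scene view agrees: the needle points at the middle of the tab. I'll add a short hold 0.9 mm deeper to cover calibration error, then let go.

>>> {"method": "move_arm", "body": {"plan": [[[0, -0.001, 0.003], [0, 0, 0], 1], [[0, 0, 0], [0, 0, 0], 1], [[0, 0, 0], [0, 0, 0], 1], [[0, 0, 0], [0, 0, 0], 1], [[0, 0, 0], [0, 0, 0], 1]]}}

```text
time_s: 7.35
tcp_pos: [0.4383, 0.2278, 0.0845]
tcp_rot: [1.886, 2.199, 0.334]
contact_force: [0.9, 5.2, 5.4]
grip_width: 0.0001
```

>>> {"method": "move_arm", "body": {"plan": [[[0, 0, 0], [0, 0, 0], 1], [[0, 0, 0], [0, 0, 0], 1]]}}

```text
time_s: 7.55
tcp_pos: [0.4383, 0.2278, 0.0845]
tcp_rot: [1.886, 2.199, 0.334]
contact_force: [2.4, 4.3, 5.8]
grip_width: 0.0002
```

>>> {"method": "move_arm", "body": {"plan": [[[0, 0.004, -0.012], [0, 0, 0], 1], [[0, 0.006, -0.018], [0, 0, 0], 1], [[0, 0.01, -0.03], [0, 0, 0], 1], [[0, 0.01, -0.03], [0, 0, 0], 1], [[0, 0, 0], [0, 0, 0], 1]]}}

```text
time_s: 8.05
tcp_pos: [0.4377, 0.2278, 0.1132]
tcp_rot: [1.887, 2.199, 0.332]
contact_force: [0.3, 0.1, -0.6]
grip_width: -0.0003
```

>>> {"method": "move_arm", "body": {"plan": [[[0, 0, 0], [0, 0, 0], 1], [[0, 0, 0], [0, 0, 0], 1], [[0, 0, 0], [0, 0, 0], 1]]}}

```text
time_s: 8.35
tcp_pos: [0.4379, 0.2281, 0.1123]
tcp_rot: [1.887, 2.2, 0.332]
contact_force: [0.2, 1.4, 0.5]
grip_width: 0.0003
```

```bash
python3 - <<'E'
from look import *
im,i=look('w8')
E
```

```text
8.35 [0.4379 0.2281 0.1123] rot [[-0.149, 0.938, 0.313], [0.989, 0.148, 0.026], [-0.022, 0.314, -0.949]] F [0.15 1.37 0.5 ] w 0.0003
```

View pics/w8.png

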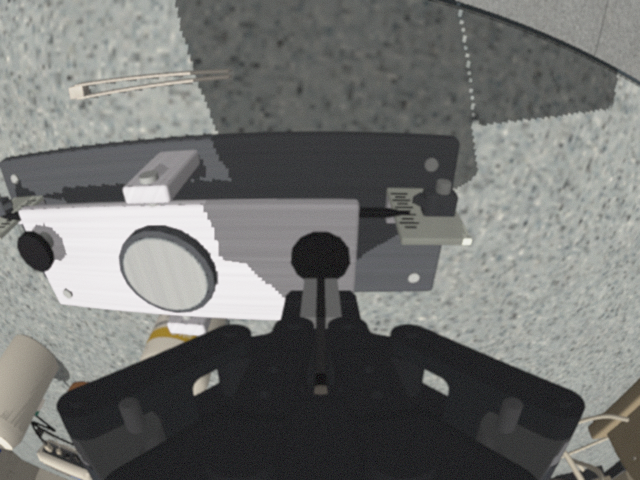

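Plate is level again. Next I lift and traverse to the right side at a safe height.

>>> {"method": "move_arm", "body": {"plan": [[[0, 0.021, -0.063], [0, 0, 0], 1], [[-0.12, 0, 0], [0, 0, 0], 1], [[-0.13, 0, 0], [0, 0, 0], 1], [[-0.13, 0, 0], [0, 0, 0], 1], [[-0.13, 0, 0], [0, 0, 0], 1]]}}

```text
time_s: 8.9
tcp_pos: [0.4599, 0.0836, 0.1358]
tcp_rot: [1.886, 2.2, 0.333]
contact_force: [0.8, 1.0, 0.1]
grip_width: -0.0002
```

>>> {"method": "move_arm", "body": {"plan": [[[-0.127, 0, 0], [0, 0, 0], 1], [[0, -0.02, 0.05], [0, 0, 0], 1], [[0, 0, 0], [0, 0, 0], 1]]}}

```text
time_s: 9.2
tcp_pos: [0.4638, 0.0479, 0.1193]
tcp_rot: [1.891, 2.199, 0.33]
contact_force: [0.3, 0.5, -0.5]
grip_width: -0.0004
```

```bash
python3 - <<'E'
from look import *
im,i=look('r1')
s=arm.get_state();print(s['joint_positions'].round(3))
from mark import mf
M,o=mf();print((M.T@(s['tcp_pos']-o)).round(4))
E
```

```text
9.2 [0.4638 0.0479 0.1193] rot [[-0.146, 0.939, 0.311], [0.989, 0.146, 0.026], [-0.021, 0.311, -0.95]] F [ 0.3   0.52 -0.46] w -0.0004
[-0.06   0.42   2.253  0.285  0.16  -2.058]
[-0.021  -0.0952  0.1199]
```

View pics/r1.png

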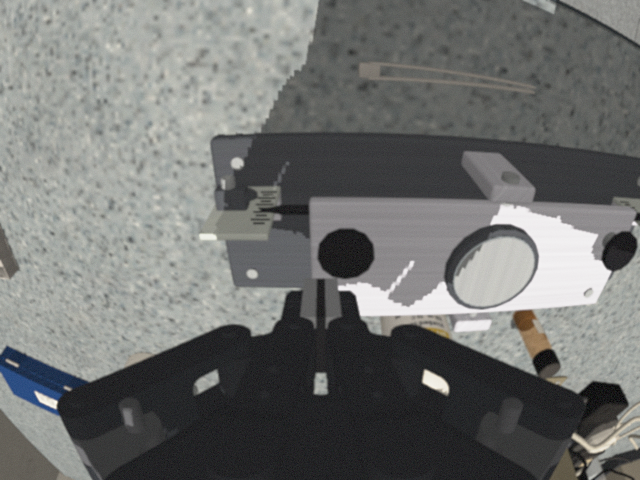

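```bash
cat > zoom.py <<'E'
import sys,cv2,numpy as np
t,x,y=sys.argv[1],int(sys.argv[2]),int(sys.argv[3])
c=np.clip(cv2.imread(f"pics/{t}.png")[y:y+70,x:x+90].astype(float)*1.5,0,255).astype(np.uint8)
cv2.imwrite(f"pics/{t}d.png",cv2.resize(c,None,fx=8,fy=8,interpolation=cv2.INTER_CUBIC))
E
python3 zoom.py r1 210 170
```

```text
(no output)
```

View pics/r1d.png

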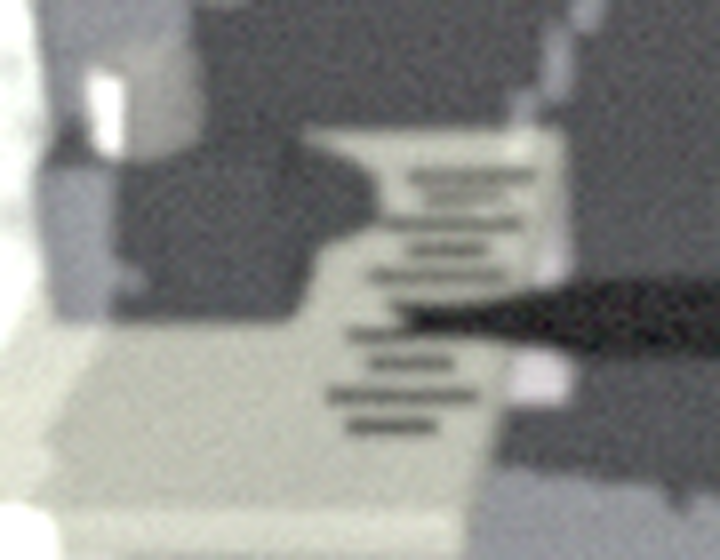

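```bash
python3 - <<'E'
from mark import *
height("r1",(260,209.75),(257.5,195))
M,o=mf()
for P in [(-.026,-.123,.068),(-.022,-.123,.068),(-.018,-.085,.076)]:print(P,proj(info("r1"),M@np.array(P)+o,True).round(1))
print("tabtop",zat("r1",(210+200/8,170+322/8),-.026),zat("w3",(340+400/8,170+292/8),-.026))
print(blob("r1",346,253,.076))
E
```

```text
pointer@z56 [-0.0321 -0.1274  0.056 ]
mark at x -0.0321 [-0.0321 -0.1314  0.0396] drop 0.0164
mark at x -0.0291 [-0.0291 -0.1327  0.0338] drop 0.0222
mark at x -0.0351 [-0.0351 -0.1302  0.0455] drop 0.0105
(-0.026, -0.123, 0.068) [266.1 233. ]
(-0.022, -0.123, 0.068) [266.8 239.8]
(-0.018, -0.085, 0.076) [345.1 256.7]
tabtop [-0.026  -0.1435  0.0455] [-0.026   0.1411  0.0479]
[   0    3   53   47 2071] [345.6 253.1] [0.4632 0.0591 0.076 ]
[0.46317887 0.05909653 0.076     ]
```

Right side: pointer at (260,210), mark at (257.5,195), which puts the mark about 16.4 mm down. I'll press the right pad part way first.

>>> {"method": "move_arm", "body": {"plan": [[[0.034, 0, 0.033], [0, 0, 0], 1], [[0, -0.011, 0.033], [0, 0, 0], 1], [[0, -0.004, 0.011], [0, 0, 0], 1], [[0, -0.002, 0.006], [0, 0, 0], 1], [[0, -0.002, 0.006], [0, 0, 0], 1]]}}

```text
time_s: 9.75
tcp_pos: [0.4659, 0.0601, 0.0931]
tcp_rot: [1.885, 2.202, 0.334]
contact_force: [-0.6, 0.1, 0.9]
grip_width: 0.0004
```

>>> {"method": "move_arm", "body": {"plan": [[[0, 0, 0], [0, 0, 0], 1], [[0, 0, 0], [0, 0, 0], 1]]}}

```text
time_s: 9.95
tcp_pos: [0.466, 0.0595, 0.0934]
tcp_rot: [1.886, 2.201, 0.334]
contact_force: [-0.7, -0.8, 0.3]
grip_width: -0.0002
```

```bash
python3 - <<'E'
from look import *
im,i=look('r2')
from mark import mf
M,o=mf();print((M.T@(arm.get_state()['tcp_pos']-o)).round(4))
E
```

```text
9.95 [0.466  0.0595 0.0934] rot [[-0.15, 0.938, 0.314], [0.988, 0.149, 0.027], [-0.022, 0.314, -0.949]] F [-0.74 -0.84  0.29] w -0.0002
[-0.0172 -0.085   0.0934]
```

View pics/r2.png

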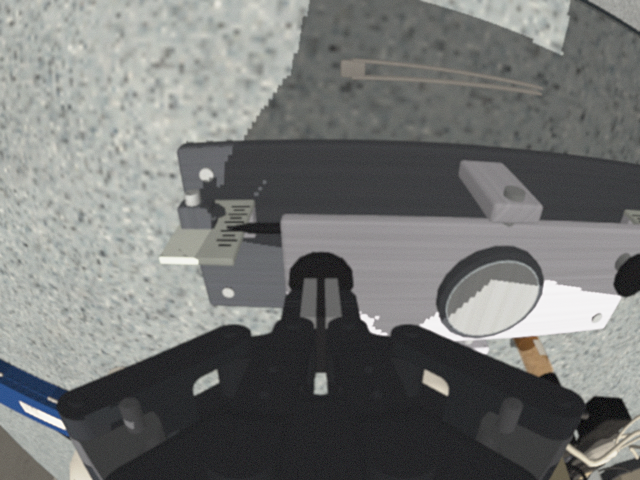

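The fingertip is centred on the right pad at (321,275), just touching. I'll press about 6 mm.

>>> {"method": "move_arm", "body": {"plan": [[[0, -0.002, 0.006], [0, 0, 0], 1], [[0, -0.002, 0.006], [0, 0, 0], 1], [[0, -0.002, 0.006], [0, 0, 0], 1], [[0, 0, 0], [0, 0, 0], 1], [[0, 0, 0], [0, 0, 0], 1]]}}

```text
time_s: 10.5
tcp_pos: [0.4662, 0.0587, 0.0879]
tcp_rot: [1.886, 2.199, 0.334]
contact_force: [-1.0, -1.8, 3.8]
grip_width: -0.0002
```

```bash
python3 - <<'E'
from look import *
im,i=look('r3')
E
python3 zoom.py r3 180 190;python3 zoom.py r2 180 180
```

```text
10.5 [0.4662 0.0587 0.0879] rot [[-0.149, 0.938, 0.314], [0.989, 0.148, 0.026], [-0.022, 0.315, -0.949]] F [-0.99 -1.82  3.77] w -0.0002
```

View pics/r3d.png

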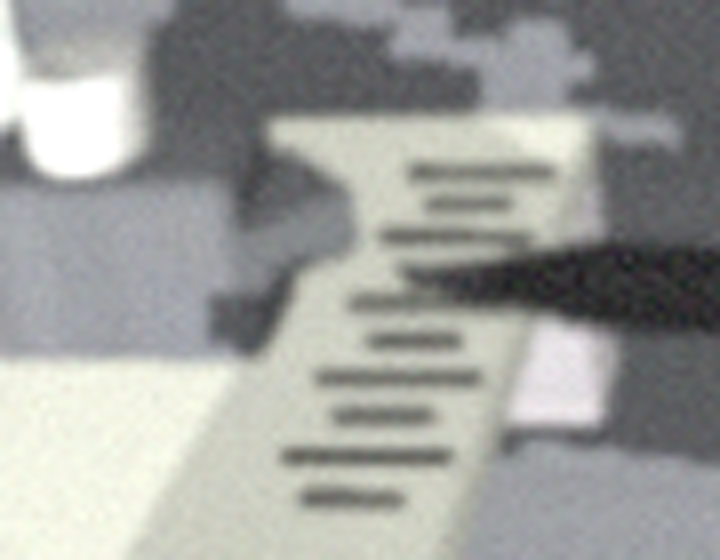

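View pics/r2d.png

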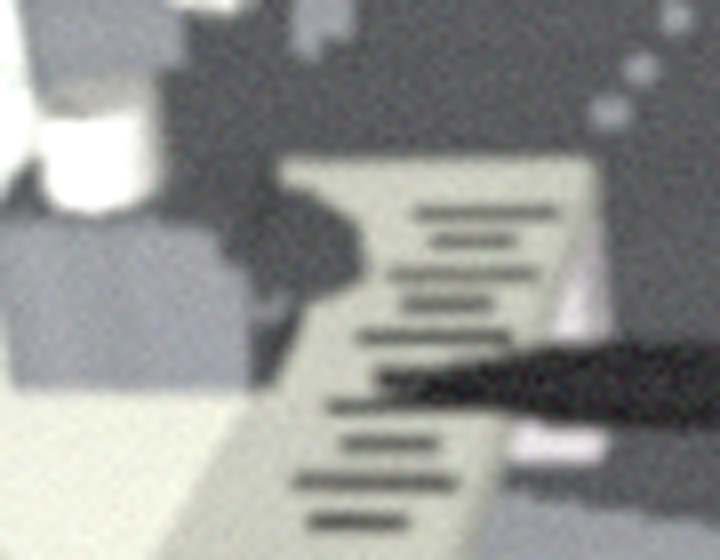

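```bash
python3 - <<'E'
from mark import *
M,o0=mf()
p,e=tri([ray(info(t),u,v,True) for t,u,v in [("r1",257.5,195),("r2",225.3,211),("r3",224,217.1)]]);m=M.T@(p-o0);print("mark",m.round(4),np.round(e,4))
for x in(-.0319,):
  for t,a,b in(("r2",(228,228.6),(225.3,211)),("r3",(232,225.3),(224,217.1))):print(t,zat(t,a,x),zat(t,b,x))
E
```

```text
mark [-0.032  -0.1317  0.0389] [0.0003 0.0002 0.0001]
r2 [-0.0319 -0.1267  0.0541] [-0.0319 -0.1319  0.0382]
r3 [-0.0319 -0.1263  0.0459] [-0.0319 -0.1319  0.0386]
```

Right mark triangulates to z of about 38.8 mm and the pointer is at about 46 mm. I'll go down another 3 mm.

>>> {"method": "move_arm", "body": {"plan": [[[0, -0.002, 0.005], [0, 0, 0], 1], [[0, -0.002, 0.005], [0, 0, 0], 1], [[0, 0, 0], [0, 0, 0], 1], [[0, 0, 0], [0, 0, 0], 1]]}}

```text
time_s: 10.95
tcp_pos: [0.4665, 0.0584, 0.0858]
tcp_rot: [1.888, 2.202, 0.332]
contact_force: [-1.2, -1.6, 4.7]
grip_width: 0.0002
```

```bash
python3 - <<'E'
from look import *
im,i=look('r4')
E
python3 zoom.py r4 180 190
```

```text
10.95 [0.4665 0.0584 0.0858] rot [[-0.149, 0.938, 0.311], [0.989, 0.148, 0.027], [-0.02, 0.312, -0.95]] F [-1.15 -1.63  4.66] w 0.0002
```

View pics/r4d.png

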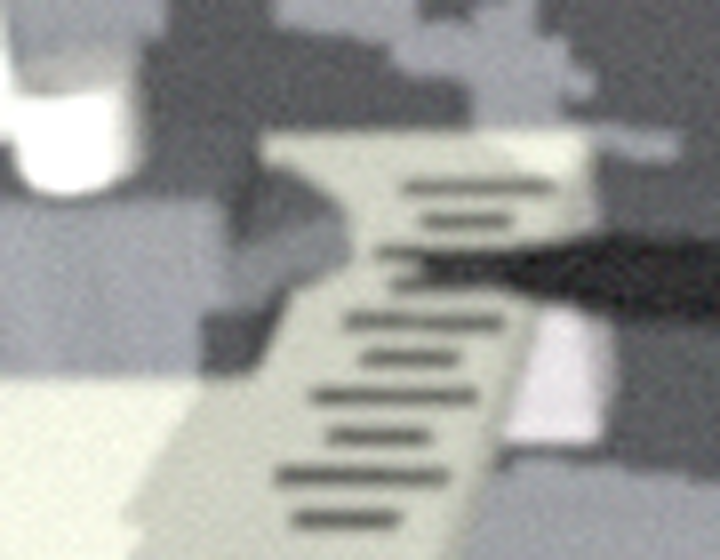

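```bash
python3 - <<'E'
from mark import *
for x in(-.032,):print(zat("r4",(232.5,223.5),x),zat("r4",(223.75,219.5),x))
E
```

```text
[-0.032  -0.1265  0.0426] [-0.032  -0.1316  0.0391]
```

>>> {"method": "move_arm", "body": {"plan": [[[0, -0.002, 0.006], [0, 0, 0], 1], [[0, 0, 0], [0, 0, 0], 1], [[0, 0, 0], [0, 0, 0], 1]]}}

```text
time_s: 11.3
tcp_pos: [0.4669, 0.0584, 0.0847]
tcp_rot: [1.889, 2.203, 0.332]
contact_force: [-2.1, -2.4, 4.2]
grip_width: -0.0
```

```bash
python3 - <<'E'
from look import *
im,i=look('r5')
E
python3 zoom.py r5 180 190
```

```text
11.3 [0.4669 0.0584 0.0847] rot [[-0.15, 0.939, 0.31], [0.989, 0.148, 0.028], [-0.02, 0.311, -0.95]] F [-2.09 -2.41  4.24] w -0.0
```

View pics/r5d.png

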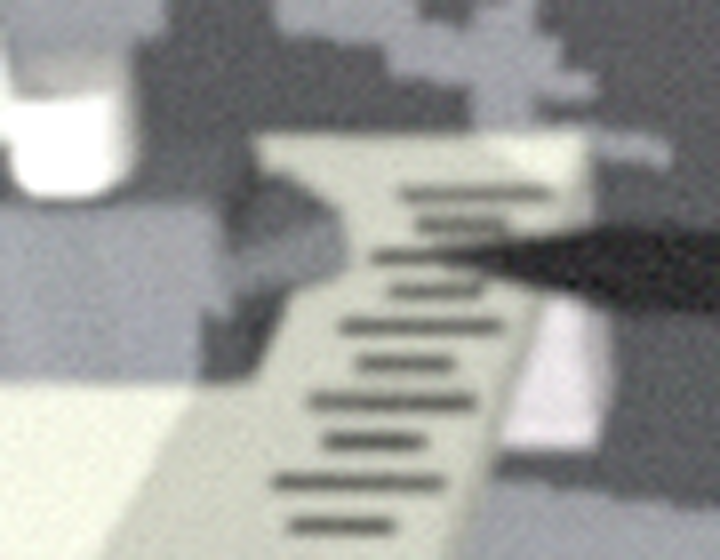

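>>> {"method": "move_arm", "body": {"plan": [[[0, -0.002, 0.005], [0, 0, 0], 1], [[0, 0, 0], [0, 0, 0], 1], [[0, 0, 0], [0, 0, 0], 1]]}}

```text
time_s: 11.65
tcp_pos: [0.4672, 0.0582, 0.0838]
tcp_rot: [1.89, 2.204, 0.332]
contact_force: [-2.3, -1.4, 3.8]
grip_width: 0.0001
```

```bash
python3 - <<'E'
from look import *
im,i=look('r6')
print(arm.get_state()['joint_positions'].round(3))
E
python3 zoom.py r6 180 190
```

```text
11.65 [0.4672 0.0582 0.0838] rot [[-0.15, 0.939, 0.309], [0.989, 0.148, 0.029], [-0.019, 0.31, -0.951]] F [-2.32 -1.44  3.83] w 0.0001
[-0.037  0.507  2.27   0.666  0.065 -2.42 ]
```

View pics/r6d.png

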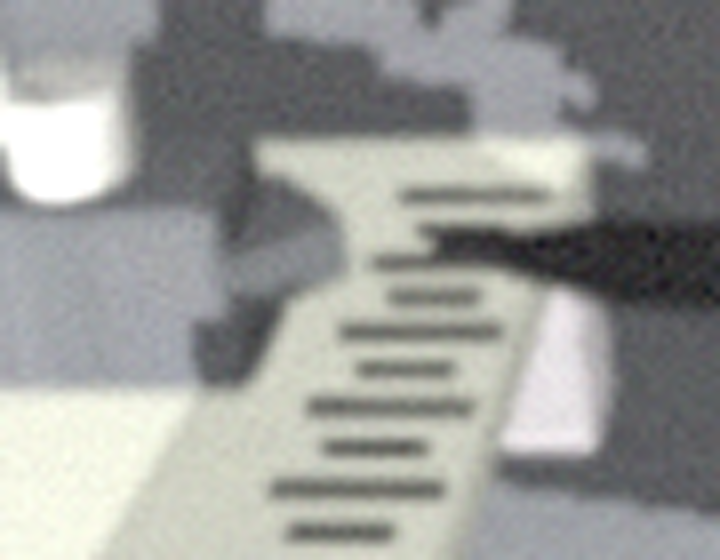

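The pointer is level with the mark: tip row 243 against mark centre 240 in the crop, about 0.3 mm. Joint 5 is close to its range end, so I only hold here.

>>> {"method": "move_arm", "body": {"plan": [[[0, 0, 0], [0, 0, 0], 1], [[0, 0, 0], [0, 0, 0], 1], [[0, 0, 0], [0, 0, 0], 1], [[0, 0, 0], [0, 0, 0], 1], [[0, 0, 0], [0, 0, 0], 1]]}}

```text
time_s: 12.2
tcp_pos: [0.4673, 0.0582, 0.0839]
tcp_rot: [1.89, 2.204, 0.332]
contact_force: [-2.9, 0.9, 4.8]
grip_width: 0.0004
```

```bash
python3 - <<'E'
from look import *
im,i=look('r7')
print(arm.get_state()['joint_positions'].round(3))
E
python3 zoom.py r7 180 190
```

```text
12.2 [0.4673 0.0582 0.0839] rot [[-0.15, 0.939, 0.309], [0.989, 0.148, 0.029], [-0.019, 0.31, -0.95]] F [-2.9   0.86  4.78] w 0.0004
[-0.037  0.507  2.27   0.666  0.065 -2.42 ]
```

View pics/r7d.png

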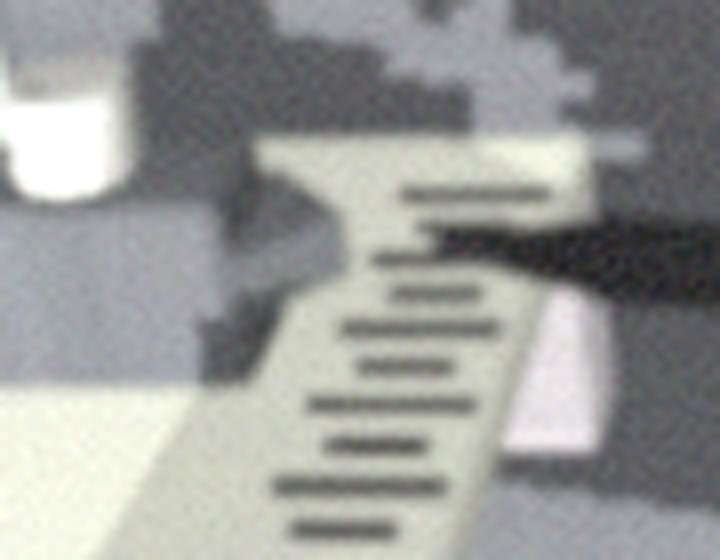

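>>> {"method": "move_arm", "body": {"plan": [[[0, 0, 0], [0, 0, 0], 1], [[0, 0, 0], [0, 0, 0], 1], [[0, 0, 0], [0, 0, 0], 1], [[0, 0, 0], [0, 0, 0], 1], [[0, 0, 0], [0, 0, 0], 1]]}}

```text
time_s: 12.75
tcp_pos: [0.4673, 0.0581, 0.0839]
tcp_rot: [1.889, 2.204, 0.332]
contact_force: [-2.3, -0.2, 4.3]
grip_width: -0.0
```

>>> {"method": "move_arm", "body": {"plan": [[[0, 0.004, -0.012], [0, 0, 0], 1], [[0, 0.006, -0.018], [0, 0, 0], 1], [[0, 0.01, -0.03], [0, 0, 0], 1], [[0, 0.01, -0.03], [0, 0, 0], 1], [[0, 0.016, -0.05], [0, 0, 0], 1]]}}

```text
time_s: 13.25
tcp_pos: [0.4674, 0.0588, 0.1279]
tcp_rot: [1.89, 2.204, 0.331]
contact_force: [-0.6, 0.1, 0.5]
grip_width: 0.0001
```

>>> {"method": "move_arm", "body": {"plan": [[[0, 0.016, -0.05], [0.1, 0, 0], 1], [[0, 0, -0.05], [0.1, 0, 0], 1], [[0, 0, 0], [0, 0, 0], 1], [[0, 0, 0], [0, 0, 0], 1], [[0, 0, 0], [0, 0, 0], 1]]}}

```text
time_s: 13.75
tcp_pos: [0.4634, 0.0591, 0.1576]
tcp_rot: [1.991, 2.318, 0.105]
contact_force: [-1.2, 0.8, -0.3]
grip_width: -0.0
```

```bash
python3 - <<'E'
from look import *
look('r8');look('s8','scene')
a=cv2.imread('pics/s8.png')[200:380,200:440];b=cv2.imread('pics/scene0.png')[200:380,200:440]
cv2.imwrite('pics/cmp.png',cv2.resize(np.vstack([a,b]),None,fx=1.6,fy=1.6))
g=cv2.absdiff(a,b).max(2);print((g>50).sum())
E
```

```text
13.75 [0.4634 0.0591 0.1576] rot [[-0.15, 0.983, 0.108], [0.989, 0.151, -0.002], [-0.019, 0.106, -0.994]] F [-1.15  0.78 -0.3 ] w -0.0
13.8 [0.4634 0.0591 0.1576] rot [[-0.15, 0.983, 0.107], [0.989, 0.151, -0.002], [-0.019, 0.106, -0.994]] F [-0.36 -0.36  0.36] w 0.0003
9264
```

View pics/r8.png

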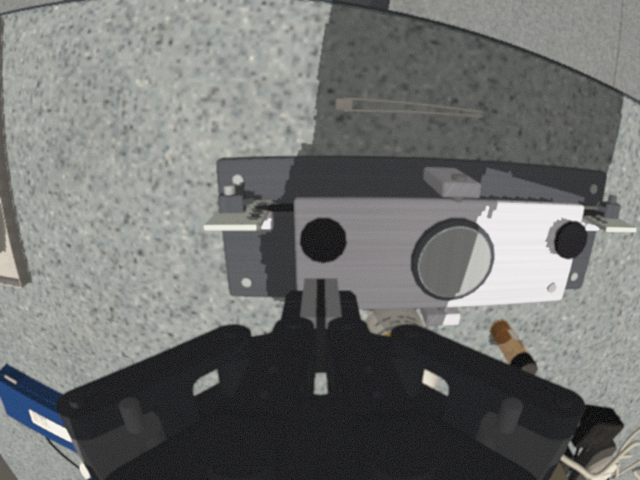

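View pics/cmp.png

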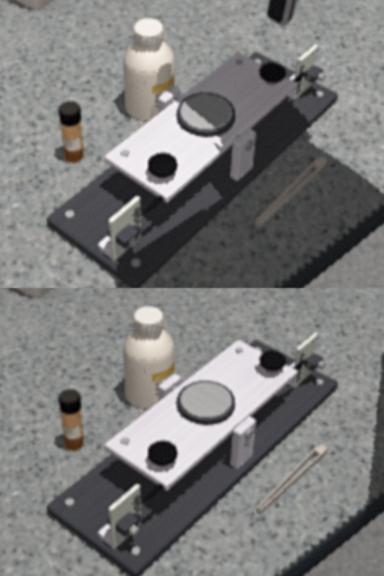

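Everything stands as before and the plate is level (pads at (323,240) and (571,240)). I'm handing it in.

```bash
python3 -c "
from station import arm
print(arm.sign_off())"
```

```text
the job is handed in; nothing more can be done
None
```

I pressed the left pad, then the right, with the shut fingertips until each pointer was level with its mark. Each was held for about a second and then let go. I handed the job in at about 14 s; the hand-in gives no verdict.

- **Left:** I placed the mark at z ≈ 41.4 mm, about 14.6 mm below rest. At the hold the pointer was within about 0.5–1 mm of it by the wrist camera. I added a short hold 0.9 mm deeper at the pad to cover calibration error.
- **Right:** I placed the mark at z ≈ 38.9 mm, about 17 mm below rest. The pointer and mark were level in the picture through the hold of about 1 s. Joint 5 reached 0.065 rad, close to its 0.06 rad limit, so I added no deeper hold there.

**Last checks:** In the wrist picture after each release, the plate looked level. In the last scene picture, the mount, bottle, vial and tweezers are where they were in the first one. The wrist force read about zero within noise. A pixel comparison with the first scene picture was no use, because the arm's shadow changed it, so I compared the two by eye.

The mark heights rest on the camera calibration, which is good to about 2 mm. The contact-free reading of the force sensor carried noise of up to about 1 N.

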